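# Walk the tube block round to the fence

### The arm

A 7-joint arm with a two-finger parallel gripper is mounted at the origin on a cart in front of the work surface, level with it; the furniture and walls round the work are solid. World frame = base frame: x ahead of the robot, y to its left, z up, the work surface at z = 0. Lengths are in m, angles in rad, forces in N, time in s.
With the tool pointing down it reaches from about 0.4 to 0.85 m from the base axis. Payload 4.4 kg.
Tool frame: the origin (TCP) lies on the centre line of the jaws, within the pads' length; the fingertips stand 22 mm ahead of it and the grasp point (between the pads) lies 3 mm ahead of it (r.finger_overhang is the distance from the TCP to the fingertips, in m); z points along the fingers, y is the line along which they close (so a half turn about z gives the same grasp; the last joint's range is limited). The gripper opens to 94 mm and grips with 3 to 60 N. Pads are 16 mm wide; open, the fingers measure 119 mm over their backs; the gripper's body (75 mm by 177 mm) begins 78 mm behind the grasp point.
Start: joints at [1.143, 0.628, 0.038, 1.517, -0.027, 0.996, -0.02], TCP at [0.23, -0.608, 0.227] pointing down, gripper open.
Joint ranges: [-3.06, 3.06], [-0.37, 2.12], [-1.25, 1.32], [0.18, 2.47], [-1.1, 4.24], [0.23, 1.98], [-2.94, 2.94]. Speed limits (rad/s): [2.57, 2.57, 3.14, 3.14, 3.14, 3.14, 3.14].

### API

Orientations are given as [roll, pitch, yaw] about the fixed x, y, z axes, in that order (R = Rz(yaw) Ry(pitch) Rx(roll)).
In Python, from bench import readout, snapshot, workorder, recognise, tip_of, r gives the robot as it stands.
- The arm moves only by the tool apply_moves, never from a script. Its argument "increments" is a list that holds one entry, the list of rows, each a list of 6 numbers: the shift along the tool's x, y, z in mm, then the turn, a rotation vector about the tool's x, y, z in units of 6 degrees (1.0 is 6 degrees). A call has 1 to 20 rows; each row is the pose to reach, as a shift and turn from the pose commanded when the call began, along the tool's axes at that moment; what a row does not reach only later rows make up. A row lasts 1/12 s, in which the tool goes at most 41.7 mm and 7.16 degrees, less where a joint would pass 70% of its speed; a pose out of reach is approached as far as the arm can. A call with a gripper value outside its range is refused whole. "grip" is the finger opening in mm, from 0 to 94, set as the call begins (left out, the last holds). The fingers move at their own pace and stop on an object; "force" is the grip in N (left out, the last holds). Time passes only in rows, so rows that repeat a pose let the fingers close. It gives the time, the measured TCP pose, the force, the opening and the grip force at its end, in the units of the state.
- readout.read_state(): the state, without advancing time (a new reading comes with each control period).
- snapshot(name): name is "scene" or "side" or "wrist"; returns a dict with "pixels" (420x560x3 uint8, red, green, blue), "depth" (420x560 float32, m along the optical axis (not along the pixel's ray), 0 where there is no reading), "camera_matrix" (3x3 intrinsics, pixels), "dist_coeffs" ([k1, k2, p1, p2, k3] as OpenCV has them; the pictures are not rectified), "extrinsics" (4x4, takes a point from camera to world coordinates); the wrist camera has in their place "mount" (4x4, takes a point from camera to tool coordinates, whose origin is the TCP and whose axes are the flange's). Camera axes: x right, y up, looking along -z (the intrinsics and any distortion apply to the point x, -y, -z); pixel columns grow to the right and rows downward; lengths in m; the calibration is good to about 2 mm. A picture is of the moment at which its call begins: read the wrist's pose just before it.
- workorder.finish_job(): hands the job in; it is judged then, once.
Trained networks look in a picture, given as the dict that the camera call returned (one of the last four; its "shot" number tells which), for a name from the list of things; names that differ only in an ending like _2 or _b are one class to them, and where a whole thing is asked for, a point or a joint stands for the part that bears it (a point fixed in the world has none). Each returns a list of dicts, best first, with "p" (0 to 1); they miss things now and then, are a little off and sometimes report something else, mostly with a low value. They report only what shows in the picture. A call takes as long as a camera call.
- recognise(name, picture): "point" ([x, y, z] in m, in the coordinates of the camera as it stood for that picture, good to about 4 mm: the middle of the surface that is visible of it).
- tip_of(name, picture): "point" ([x, y, z] in m, in the coordinates of the camera as it stood for that picture, good to about 4 mm: a listed point, or the origin of a listed thing).
The state is a dict: "clock": time; "joints": joint angles; "dq": joint speeds; "effort": joint torques, N m; "ee_pos": TCP position; "orientation": TCP orientation; "ft_force": force on the tool from outside, world axes, zero at the start; "torque": the same for the moment, N m; "grip_width": finger opening in m; "grasp_force": force on a finger pad.
Only numpy, scipy, OpenCV 4.12 (cv2) and the standard library are available. Lean on these libraries where they do the work, as an engineer would, in place of code of your own. Each camera call takes 0.05 s, during which the arm holds its last target. There are 200 camera calls.

### The job

Push the heavy metal tube block with the fingertips, now at one corner, now at another, to walk it round on the worktop until its blue-striped long side faces the aluminium fence, and then push it home so that this side lies flat against the fence, between the fence's two yellow bands. Turn it nearly square before it meets the fence, so that no corner strikes the fence; never lift or tip the block. Leave the two capped cups and the timer where they stand.

Things in the scene. Friction and masses are not known exactly. Their poses are not given: they have to be found in the camera images.
- tube_block: Loose silver block, 0.7-0.95 kg, 96 (x) x 130 (y) x 50 mm high; slides stiffly (4-12 N). Twelve 18 mm wells in the top. Lower 30 mm full size, the rest inset 2 mm. Blue stripe on the long side at its +x and along that top edge. Origin: centre of underside; z up. Starts on the robot's side of the fence, clear of it, turned 0.55-1.05 rad counterclockwise (from above) from facing it.
- stripe_left (a point): Point on the block's blue-striped side, 15 mm above the underside, 62 mm towards its +y end and 48 mm ahead (+x) of the block's origin.
- stripe_right (a point): Point on the block's blue-striped side, 15 mm above the underside, 62 mm towards its -y end and 48 mm ahead (+x) of the block's origin.
- fence: Low straight aluminium fence fixed to the worktop, 240 mm long (y), 36 high, 12 thick, foot flange behind. Origin: at worktop height, middle of the flat front face, which looks to the robot. Its x axis points level away from robot and block, y along the fence to the left. Two 8 mm yellow bands round it, inner edges 92 mm either side of the middle.
- cup_blue: White specimen cup with a blue cap, 44 mm across, 53 mm high, loose, standing to the left of the work; origin: centre of its underside. Leave alone.
- cup_orange: White specimen cup with an orange cap, 44 mm across, 53 mm high, loose, standing to the right of the work; origin: centre of its underside. Leave alone.
- timer: Flat white countdown timer, 66 x 64 x 18 mm, loose, lying to the right of the work, nearer the robot; origin: centre of its underside. Leave alone.

How it is judged:
By the outcome, as a careful person would: the job done as asked, in the order asked, and still so for the second after the job is handed in, with the robot touching nothing.
It also fails if it takes over 72 s, if anything falls off the work surface, if the arm or the gripper's body presses on something with over 40 N, if the wrist force passes 120 N, or if a joint passes its speed limit or range.

## Working session

There is one attempt and no reset: what is moved stays moved. The work goes in short steps, Python scripts to look and compute and a tool call to move; the robot and the scene stay as the last step left them, time stands still between calls to the robot, and variables do not carry over. Pictures are saved under pics/ and viewed, at most 10 in all, crops included, and the job is handed in when it is done.

Besides the shell and the picture viewer there is one more tool, called after "Request:" by a JSON object that holds its "method" and its "body". apply_moves: Moves the arm, as the interface text tells. Its arguments: {"type":"object","properties":{"increments":{"type":"array"},"grip":{"type":"number"},"force":{"type":"number"}},"required":["increments"]}

```bash
mkdir -p pics; ls
cat > h.py <<'E'
import numpy as np, cv2
from bench import readout, snapshot, workorder, recognise, tip_of, r
from scipy.spatial.transform import Rotation as R
def T(s):
    M=np.eye(4); M[:3,:3]=R.from_euler('xyz',s['orientation']).as_matrix(); M[:3,3]=s['ee_pos']; return M
def shot(n):
    s=readout.read_state(); p=snapshot(n)
    E=np.array(p['extrinsics']) if n!='wrist' else T(s)@np.array(p['mount'])
    return p,E
def save(p,n): cv2.imwrite('pics/'+n+'.png',np.asarray(p['pixels'])[:,:,::-1])
def w(E,pt): return (E@np.r_[pt,1])[:3]
def cloud(p,E):
    K=np.array(p['camera_matrix']);d=p['depth'];h,wd=d.shape
    uv=np.stack(np.meshgrid(np.arange(wd),np.arange(h)),-1).reshape(-1,1,2).astype(float)
    n=cv2.undistortPoints(uv,K,np.array(p['dist_coeffs'],float)).reshape(h,wd,2)
    c=np.stack([n[...,0]*d,-n[...,1]*d,-d],-1)
    return c@E[:3,:3].T+E[:3,3]
E
python3 - <<'E'
from h import *
s=readout.read_state(); print(s)
for n in ['scene','side']:
    p,E=shot(n); save(p,n+'0')
    print(n,E[:3,3])
    for k in ['tube_block','fence','cup_blue','cup_orange','timer','stripe_left','stripe_right']:
        for o in tip_of(k,p)[:2]: print(k,round(o['p'],2),w(E,o['point']).round(3))
E
```

```text
pics
{'clock': 0.0, 'joints': array([ 1.14316537,  0.62932265,  0.03846087,  1.51836845, -0.02698344,
        0.99627171, -0.02001674]), 'dq': array([ 1.11667799e-03,  5.17344186e-04,  9.60868574e-04, -2.61547891e-05,
        5.69813255e-04, -1.54365925e-03, -5.62191691e-04]), 'effort': array([-3.91001950e-04, -5.49727035e+01,  1.14334334e+00, -1.86632448e+01,
       -5.23001980e-02,  2.36732850e-02,  1.65930251e-04]), 'ee_pos': array([ 0.22988428, -0.60732762,  0.2265695 ]), 'orientation': array([-3.13974161e+00,  4.81176552e-05,  3.61807967e-01]), 'ft_force': array([ 0.32901345, -0.13786813, -0.75473475]), 'torque': array([-0.0057226 , -0.01586303, -0.023195  ]), 'grasp_force': 0.0, 'grip_width': 0.09417672695315406}
scene [-0.06103853  0.62060373  0.66841401]
tube_block 0.74 [ 0.568 -0.044  0.002]
tube_block 0.26 [ 0.45  -0.267 -0.005]
fence 0.68 [ 0.715 -0.026 -0.002]
fence 0.63 [ 0.567 -0.043  0.   ]
cup_blue 0.76 [0.483 0.177 0.003]
cup_orange 0.8 [ 0.563 -0.268 -0.002]
timer 0.76 [ 0.448 -0.27  -0.003]
stripe_left 0.58 [0.537 0.032 0.013]
stripe_right 0.95 [ 0.647 -0.034  0.014]
side [ 0.45575516 -0.71479936  0.51184885]
tube_block 0.97 [ 0.563 -0.044  0.003]
fence 0.95 [ 0.713 -0.034 -0.001]
cup_blue 0.87 [0.485 0.178 0.002]
cup_orange 0.76 [ 0.559 -0.273  0.   ]
timer 0.73 [ 0.448 -0.267  0.002]
stripe_left 0.61 [0.541 0.031 0.014]
stripe_right 0.86 [ 0.647 -0.04   0.013]
```

View pics/scene0.png

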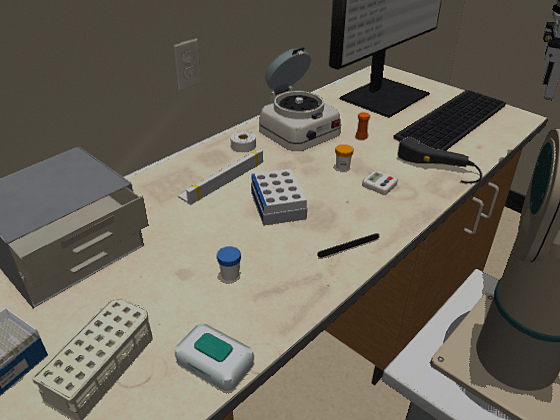

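View pics/side0.png

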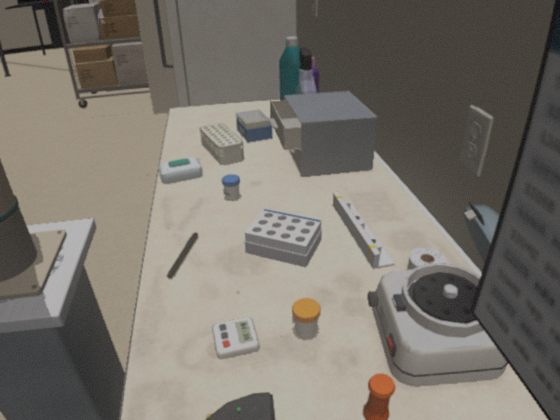

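```bash
cat >> h.py <<'E'
def rect(P):
    (c,sz,a)=cv2.minAreaRect((P[:,:2]*1000).astype(np.float32)); return np.round(c,1),np.round(sz,1),round(a,2)
def pts():
    out=[]
    for n in ['scene','side']:
        p,E=shot(n); out.append(cloud(p,E)[p['depth']>0].reshape(-1,3))
    return out
def block(C,c,rad=.095):
    m=(abs(C[:,2]-.05)<.004)&(np.hypot(C[:,0]-c[0],C[:,1]-c[1])<rad); return C[m]
E
python3 - <<'E'
from h import *
for C in pts():
    B=block(C,(.567,-.044)); print(len(B),rect(B),np.median(B[:,2]))
    F=C[(abs(C[:,2]-.036)<.004)&(C[:,0]>.66)&(abs(C[:,1])<.25)&(C[:,0]<.8)]
    print(len(F),rect(F),np.percentile(F,[1,99],axis=0).round(3))
E
```

```text
1210 (array([567. , -41.9]), array([ 93., 134.]), 57.74) 0.049380331269080424
487 (array([681.8,  -7. ]), array([118.8, 507.8]), 13.47) [[ 0.672 -0.245  0.032]
 [ 0.79   0.247  0.039]]
1480 (array([566.9, -44.4]), array([ 96.6, 126.9]), 57.73) 0.04919100168894874
556 (array([698.6,  59.8]), array([404.7, 131.4]), 79.71) [[ 0.671 -0.147  0.032]
 [ 0.794  0.248  0.04 ]]
```

Run:
```python
from h import *
allF=[]
for n in ['scene','side']:
    p,E=shot(n); C=cloud(p,E); P=np.asarray(p['pixels']).astype(int)
    m=(p['depth']>0)&(C[...,2]>.031)&(C[...,2]<.041)&(np.hypot(C[...,0]-.715,C[...,1]+.03)<.14)&(C[...,0]>.665)
    F=C[m]; 
    v=cv2.fitLine(F[:,:2].astype(np.float32),cv2.DIST_HUBER,0,0.01,.01).ravel()
    d=(F[:,:2]-v[2:])@np.array([-v[1],v[0]]); F=F[abs(d)<.012]
    v=cv2.fitLine(F[:,:2].astype(np.float32),cv2.DIST_HUBER,0,0.01,.01).ravel()
    t=(F[:,:2]-v[2:])@v[:2]; d=(F[:,:2]-v[2:])@np.array([-v[1],v[0]])
    print(n,len(F),v,np.percentile(t,[0,2,98,100]),np.percentile(d,[2,50,98]),rect(F))
    y=(C[...,2]>.005)&(C[...,2]<.045)&(abs(C[...,0]-.715)<.07)&(abs(C[...,1]+.03)<.14)&(P[...,0]-P[...,2]>70)&(P[...,1]-P[...,2]>40)
    Y=C[y]; 
    for k in (Y[Y[:,1]>-.03],Y[Y[:,1]<-.03]): print(len(k),k.mean(0) if len(k) else 0)
    # front face points
    m=(C[...,2]>.008)&(C[...,2]<.028)&(np.hypot(C[...,0]-.715,C[...,1]+.03)<.13)&(C[...,0]>.68)
    G=C[m]; v=cv2.fitLine(G[:,:2].astype(np.float32),cv2.DIST_HUBER,0,0.01,.01).ravel(); print('face',len(G),v)
```

```text
scene 393 [ 0.04918005 -0.9987899   0.71664476 -0.03908512] [-0.13327512 -0.13114991  0.10108831  0.10624113] [-0.00583015 -0.00045347  0.00827356] (array([717.3, -25.5]), array([ 16.3, 239.6]), 2.53)
35 [0.70965981 0.06861267 0.02505514]
28 [ 0.71822294 -0.12302968  0.0245599 ]
face 586 [ 0.04509429 -0.9989827   0.7112533  -0.00259715]
side 443 [ 0.04261009 -0.9990918   0.7177181  -0.04407543] [-0.13585849 -0.12749139  0.10412697  0.10658055] [-0.00583377 -0.00019158  0.00667592] (array([717.5, -29.4]), array([ 13.9, 242.4]), 2.4)
5 [0.71257554 0.06780476 0.03496619]
11 [ 0.72181022 -0.12417568  0.03533957]
face 494 [ 0.04810022 -0.99884254  0.71449065 -0.07933035]
```

```bash
cat >> h.py <<'E'
def rows(targets):
    "targets: world x,y,z (m), yaw -> rows from current pose"
    s=readout.read_state(); M=T(s)
    for x,y,z,a in targets:
        d=M[:3,:3].T@(np.array([x,y,z])-M[:3,3])*1000
        rv=R.from_matrix(M[:3,:3].T@R.from_euler('xyz',[np.pi,0,a]).as_matrix()).as_rotvec()/np.radians(6)
        print(np.r_[d.round(0),rv.round(2)].tolist())
E
python3 - <<'E'
from h import *
rows([(.524,-.111,.227,1.007),(.524,-.111,.03,1.007)])
E
```

```text
[451.0, -361.0, 1.0, 0.0, -0.0, -6.16]
[451.0, -361.0, 198.0, 0.0, -0.0, -6.16]
```

Request:
{"method": "apply_moves", "body": {"increments": [[[30, -24, 0, 0, 0, -0.4], [60, -48, 0, 0, 0, -0.8], [90, -72, 0, 0, 0, -1.2], [120, -96, 0, 0, 0, -1.6], [150, -120, 0, 0, 0, -2], [180, -144, 0, 0, 0, -2.5], [210, -168, 0, 0, 0, -2.9], [240, -192, 0, 0, 0, -3.3], [270, -216, 0, 0, 0, -3.7], [300, -240, 0, 0, 0, -4.1], [330, -264, 0, 0, 0, -4.5], [360, -288, 0, 0, 0, -4.9], [390, -312, 0, 0, 0, -5.3], [420, -336, 0, 0, 0, -5.7], [440, -352, 0, 0, 0, -6], [451, -361, 0, 0, 0, -6.16], [451, -361, 0, 0, 0, -6.16], [451, -361, 0, 0, 0, -6.16]]], "grip": 80}}

```text
clock: 2.5
ee_pos: [0.5236, -0.1116, 0.2273]
orientation: [-3.141, 0.001, 1.006]
ft_force: [-0.3, -0.5, -0.6]
grip_width: 0.08
grasp_force: 0.0
```

Run:
```python
from h import *
s=readout.read_state(); print(s['clock'],s['ee_pos'],s['orientation'],s['joints'].round(2),s['ft_force'])
p,E=shot('wrist'); save(p,'w1')
C=cloud(p,E); C=C[p['depth']>0].reshape(-1,3); B=block(C,(.567,-.043)); print(len(B),rect(B),np.median(B[:,2]))
rows([(.524,-.111,.028,1.007)])
```

```text
2.5 [ 0.52362041 -0.111603    0.22734047] [-3.14138961e+00  1.26795596e-03  1.00631687e+00] [ 0.28  0.47 -0.18  1.83  0.11  0.85 -0.51] [-0.34314853 -0.53846994 -0.60838904]
7501 (array([566.4, -43.4]), array([ 91.5, 127. ]), 57.66) 0.0495809983493386
[2.0, -0.0, 199.0, -0.0, 0.02, -0.03]
```

View pics/w1.png

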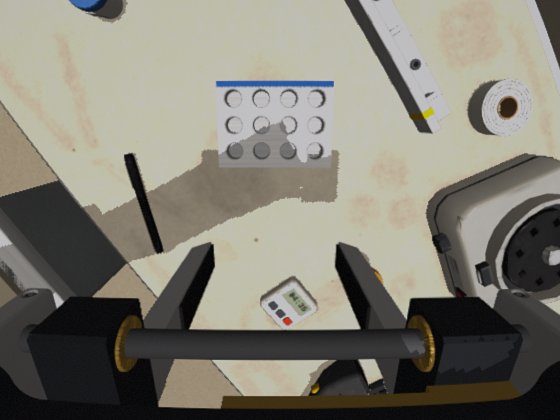

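Request:
{"method": "apply_moves", "body": {"increments": [[[2, 0, 30, 0, 0, 0], [2, 0, 65, 0, 0, 0], [2, 0, 100, 0, 0, 0], [2, 0, 135, 0, 0, 0], [2, 0, 165, 0, 0, 0], [2, 0, 185, 0, 0, 0], [2, 0, 194, 0, 0, 0], [2, 0, 199, 0, 0, 0], [2, 0, 199, 0, 0, 0]]]}}

```text
clock: 3.3
ee_pos: [0.5246, -0.1105, 0.0283]
orientation: [-3.141, 0.001, 1.005]
ft_force: [-0.6, -0.5, 0.8]
grip_width: 0.0801
grasp_force: 0.0
```

Run:
```python
from h import *
c=np.array([.5664,-.0434]);a0=np.radians(57.7)
D=.06; by=np.array([-np.sin(a0),np.cos(a0)]); bx=np.array([np.cos(a0),np.sin(a0)])
P=c-D*by
print(P)
L=[(*(c-.058*bx),.028,a0)]
for a in np.linspace(a0,np.radians(2.65),12)[1:]:
    bx=np.array([np.cos(a),np.sin(a)]);by=np.array([-bx[1],bx[0]])
    cc=P+D*by; L.append((*(cc-.056*bx),.028,a))
print(cc); rows(L)
```

```text
[ 0.61711571 -0.07546114]
[ 0.61434163 -0.0155253 ]
[21.0, -1.0, 0.0, -0.0, 0.01, -0.02]
[28.0, -5.0, 0.0, -0.0, 0.01, 0.81]
[34.0, -9.0, 0.0, -0.0, 0.01, 1.64]
[40.0, -13.0, 0.0, -0.0, 0.01, 2.48]
[47.0, -16.0, 0.0, -0.0, 0.01, 3.31]
[54.0, -19.0, 0.0, -0.0, 0.01, 4.15]
[61.0, -21.0, 0.0, -0.0, 0.01, 4.98]
[68.0, -22.0, 0.0, -0.0, 0.01, 5.81]
[75.0, -23.0, 0.0, 0.0, 0.01, 6.65]
[82.0, -23.0, 0.0, 0.0, 0.01, 7.48]
[89.0, -22.0, 0.0, 0.0, 0.01, 8.32]
[96.0, -21.0, 0.0, 0.0, 0.01, 9.15]
```

Request:
{"method": "apply_moves", "body": {"increments": [[[7, 0, 0, 0, 0, 0], [14, 0, 0, 0, 0, 0], [18, -1, 0, 0, 0, 0], [21, -1, 0, 0, 0, 0], [23, -1, 0, 0, 0, 0], [25, -3, 0, 0, 0, 0.4], [28, -5, 0, 0, 0, 0.81], [31, -7, 0, 0, 0, 1.22], [34, -9, 0, 0, 0, 1.64], [37, -11, 0, 0, 0, 2.06], [40, -13, 0, 0, 0, 2.48], [43, -15, 0, 0, 0, 2.9], [47, -16, 0, 0, 0, 3.31], [50, -18, 0, 0, 0, 3.73], [54, -19, 0, 0, 0, 4.15], [54, -19, 0, 0, 0, 4.15], [54, -19, 0, 0, 0, 4.15]]]}}

```text
clock: 4.72
ee_pos: [0.5356, -0.0537, 0.0288]
orientation: [-3.14, 0.004, 0.571]
ft_force: [-4.9, -1.9, 3.7]
grip_width: 0.08
grasp_force: 2.4
```

```bash
cat >> h.py <<'E'
def look():
    s=readout.read_state(); print(s['clock'],s['ee_pos'].round(4),np.degrees(s['orientation']).round(1),s['ft_force'].round(1))
    a=s['orientation'][2]; g=s['ee_pos'][:2]+.056*np.array([np.cos(a),np.sin(a)])
    for n,C in zip(['scene','side'],pts()):
        B=block(C,g); print(n,len(B),rect(B))
E
python3 -c "
from h import *
look()"
```

```text
4.7167 [ 0.5356 -0.0537  0.0288] [-179.9    0.2   32.7] [-4.9 -1.9  3.7]
scene 935 (array([573.9, -27. ]), array([112.9, 131.2]), 32.85)
side 731 (array([575.8, -30.9]), array([115.4, 128.4]), 33.0)
```

Run:
```python
from h import *
a0=np.radians(32.8); f=lambda a:np.array([np.cos(a),np.sin(a)])
c=readout.read_state()['ee_pos'][:2]+.056*f(a0); D=.055
P=c-D*f(a0+np.pi/2); L=[]
for a in np.radians(np.linspace(32.8,2.65,8)[1:]):
    cc=P+D*f(a+np.pi/2); L.append((*(cc-.056*f(a)),.028,a))
print(c,P,cc); rows(L)
```

```text
[ 0.5826663  -0.02341485] [ 0.61246026 -0.06964602] [ 0.60991734 -0.01470483]
[4.0, -4.0, 1.0, -0.01, 0.04, 0.71]
[9.0, -8.0, 1.0, -0.01, 0.04, 1.42]
[14.0, -11.0, 1.0, -0.01, 0.04, 2.14]
[19.0, -14.0, 1.0, -0.01, 0.04, 2.86]
[24.0, -17.0, 1.0, -0.01, 0.04, 3.58]
[30.0, -19.0, 1.0, -0.01, 0.04, 4.29]
[35.0, -21.0, 1.0, -0.01, 0.04, 5.01]
```

Request:
{"method": "apply_moves", "body": {"increments": [[[2, -2, 0, 0, 0, 0.35], [4, -4, 0, 0, 0, 0.71], [7, -6, 0, 0, 0, 1.07], [9, -8, 0, 0, 0, 1.42], [11, -10, 0, 0, 0, 1.78], [14, -11, 0, 0, 0, 2.14], [16, -13, 0, 0, 0, 2.5], [19, -14, 0, 0, 0, 2.86], [21, -16, 0, 0, 0, 3.22], [24, -17, 0, 0, 0, 3.58], [27, -18, 0, 0, 0, 3.94], [30, -19, 0, 0, 0, 4.29], [32, -20, 0, 0, 0, 4.65], [35, -21, 0, 0, 0, 5.01], [35, -21, 0, 0, 0, 5.01], [35, -21, 0, 0, 0, 5.01]]]}}

```text
clock: 6.15
ee_pos: [0.5532, -0.0154, 0.0285]
orientation: [-3.14, 0.005, 0.048]
ft_force: [-4.2, 0.8, 2.9]
grip_width: 0.0798
grasp_force: 2.5
```

Run:
```python
from h import *
look()
p,E=shot('side'); save(p,'s2')
for k in ['stripe_left','stripe_right','tube_block','fence']:
    for o in tip_of(k,p)[:1]: print(k,round(o['p'],2),w(E,o['point']).round(3))
```

```text
6.15 [ 0.5532 -0.0154  0.0285] [-179.9    0.3    2.7] [-4.2  0.8  2.9]
scene 638 (array([598.6, -12.2]), array([114.2, 129.4]), 2.13)
side 985 (array([599.9, -16. ]), array([113.2, 129.4]), 2.35)
stripe_left 0.66 [0.653 0.05  0.018]
stripe_right 0.88 [ 0.661 -0.081  0.018]
tube_block 0.83 [ 0.605 -0.015 -0.   ]
fence 0.61 [ 0.709 -0.03   0.002]
```

View pics/s2.png

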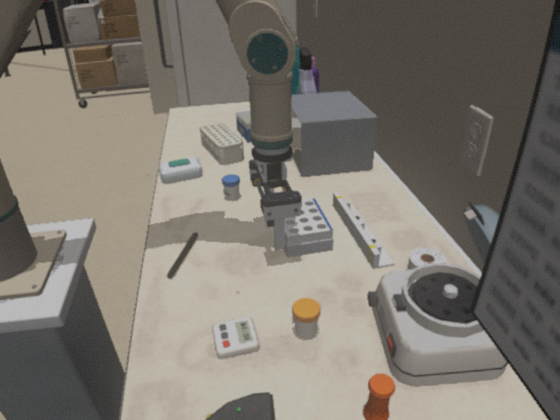

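Request:
{"method": "apply_moves", "body": {"increments": [[[3, 1, 0, 0, 0, 0], [6, 2, 0, 0, 0, 0], [9, 3, 0, 0, 0, 0], [12, 4, 0, 0, 0, 0], [15, 5, 0, 0, 0, 0], [18, 6, 0, 0, 0, 0], [21, 7, 0, 0, 0, 0], [24, 8, 0, 0, 0, 0], [27, 9, 0, 0, 0, 0], [30, 10, 0, 0, 0, 0], [33, 11, 0, 0, 0, 0], [36, 12, 0, 0, 0, 0], [36, 12, 0, 0, 0, 0], [36, 12, 0, 0, 0, 0]]]}}

```text
clock: 7.67
ee_pos: [0.5897, -0.0249, 0.0282]
orientation: [-3.139, 0.006, 0.049]
ft_force: [-5.9, 1.9, 2.8]
grip_width: 0.0801
grasp_force: 2.5
```

```bash
cat >> h.py <<'E'
def fit():
    look()
    for n in ['scene','side']:
        p,E=shot(n); C=cloud(p,E); P=np.asarray(p['pixels']).astype(int)
        C=np.where((p['depth']>0)[...,None],C,9); ok=(abs(C[...,0]-.66)<.06)&(abs(C[...,1]+.02)<.11)
        b=ok&(P[...,2]-P[...,0]>50)&(C[...,2]>.045); B=C[b]   # stripe on top edge
        if len(B)>10:
            v=cv2.fitLine(B[:,:2].astype(np.float32),cv2.DIST_HUBER,0,.01,.01).ravel()
            print(n,'stripe',len(B),'yaw',round(np.degrees(np.arctan(-v[0]/v[1])),2),'y',np.percentile(B[:,1],[1,99]).round(4),'x',B[:,0].min().round(4),B[:,0].max().round(4),'mid x',(v[2]+v[0]/v[1]*(-.0275-v[3])).round(4))
        for k in ['stripe_left','stripe_right','tube_block']:
            for o in tip_of(k,p)[:1]: print(k,round(o['p'],2),w(E,o['point']).round(3))
E
python3 -c "
from h import *
fit()"
```

```text
7.6667 [ 0.5897 -0.0249  0.0282] [-179.9    0.3    2.8] [-5.9  1.9  2.8]
scene 612 (array([636.2, -21.5]), array([116.1, 129.9]), 2.54)
side 921 (array([636.5, -26. ]), array([113.1, 128.6]), 2.66)
scene stripe 26 yaw 5.39 y [0.0019 0.0399] x 0.6822 0.6948 mid x 0.6908
stripe_left 0.87 [0.69  0.042 0.014]
tube_block 0.76 [ 0.645 -0.021 -0.001]
side stripe 59 yaw 2.69 y [-0.0794  0.035 ] x 0.6858 0.6943 mid x 0.6898
stripe_left 0.65 [ 0.453 -0.267  0.001]
stripe_right 0.96 [ 0.699 -0.088  0.018]
tube_block 0.92 [ 0.643 -0.024  0.   ]
```

Request:
{"method": "apply_moves", "body": {"increments": [[[2, 1, 0, 0, 0, 0], [4, 1, 0, 0, 0, 0], [6, 2, 0, 0, 0, 0], [8, 2, 0, 0, 0, 0], [9, 2, 0, 0, 0, 0], [10, 3, 0, 0, 0, 0], [11, 3, 0, 0, 0, 0], [12, 3, 0, 0, 0, 0], [13, 3, 0, 0, 0, 0], [14, 3, 0, 0, 0, 0], [14, 3, 0, 0, 0, 0]]]}}

```text
clock: 9.08
ee_pos: [0.6034, -0.0277, 0.0281]
orientation: [-3.14, 0.007, 0.049]
ft_force: [-6.3, 0.5, 1.9]
grip_width: 0.0799
grasp_force: 2.8
```

Request:
{"method": "apply_moves", "body": {"increments": [[[0.5, 0, 0, 0, 0, 0], [1, 0, 0, 0, 0, 0], [1.5, 0, 0, 0, 0, 0], [2, 0, 0, 0, 0, 0], [2, 0, 0, 0, 0, 0]]]}}

```text
clock: 9.5
ee_pos: [0.6044, -0.0278, 0.0281]
orientation: [-3.139, 0.008, 0.049]
ft_force: [-6.7, 0.4, 3.2]
grip_width: 0.08
grasp_force: 3.1
```

```bash
python3 -c "
from h import *
fit()"
```

```text
9.5 [ 0.6044 -0.0278  0.0281] [-179.9    0.5    2.8] [-6.7  0.4  3.2]
scene 599 (array([651.4, -24.8]), array([115.5, 130.6]), 2.95)
side 893 (array([651.7, -28.8]), array([114.3, 129.2]), 3.02)
scene stripe 23 yaw 2.51 y [0.0012 0.0395] x 0.6972 0.7039 mid x 0.7024
stripe_left 0.94 [0.707 0.041 0.013]
tube_block 0.55 [ 0.661 -0.026  0.001]
side stripe 39 yaw 3.05 y [-0.0805  0.0308] x 0.7001 0.708 mid x 0.7044
stripe_left 0.67 [0.704 0.038 0.018]
stripe_right 0.66 [ 0.715 -0.092  0.016]
tube_block 0.67 [ 0.66  -0.027 -0.001]
```

Request:
{"method": "apply_moves", "body": {"increments": [[[0.5, 0, 0, 0, 0, 0], [1, 0, 0, 0, 0, 0], [1.5, 0, 0, 0, 0, 0], [2, 0, 0, 0, 0, 0], [2, 0, 0, 0, 0, 0]]]}}

```text
clock: 10.42
ee_pos: [0.607, -0.0279, 0.028]
orientation: [-3.14, 0.007, 0.049]
ft_force: [-4.4, 0.3, 1.0]
grip_width: 0.0804
grasp_force: 2.7
```

Request:
{"method": "apply_moves", "body": {"increments": [[[0.5, 0, 0, 0, 0, 0], [1, 0, 0, 0, 0, 0], [1.5, 0, 0, 0, 0, 0], [2, 0, 0, 0, 0, 0], [2, 0, 0, 0, 0, 0]]]}}

```text
clock: 10.83
ee_pos: [0.6072, -0.0279, 0.0281]
orientation: [-3.139, 0.011, 0.048]
ft_force: [-10.8, 0.3, 6.0]
grip_width: 0.0798
grasp_force: 4.8
```

Request:
{"method": "apply_moves", "body": {"increments": [[[0.5, 0, 0, 0, 0, 0], [1, 0, 0, 0, 0, 0], [1.5, 0, 0, 0, 0, 0], [2, 0, 0, 0, 0, 0], [2, 0, 0, 0, 0, 0]]]}}

```text
clock: 11.25
ee_pos: [0.6073, -0.0279, 0.0281]
orientation: [-3.139, 0.014, 0.048]
ft_force: [-13.0, -0.2, 9.8]
grip_width: 0.08
grasp_force: 6.7
```

Run:
```python
from h import *
fit()
print(readout.read_state()['torque'])
p,E=shot('side'); cv2.imwrite('pics/s3.png',cv2.resize(np.asarray(p['pixels'])[150:300,220:420,::-1],None,fx=4,fy=4,interpolation=cv2.INTER_CUBIC))
```

```text
11.25 [ 0.6073 -0.0279  0.0281] [-179.9    0.8    2.8] [-13.   -0.2   9.8]
scene 600 (array([653.5, -24.6]), array([114.6, 131.4]), 2.86)
side 873 (array([654.1, -27.9]), array([113.8, 128.9]), 2.95)
scene stripe 21 yaw 5.66 y [0.0009 0.0381] x 0.6977 0.7071 mid x 0.7081
stripe_left 0.63 [0.71  0.039 0.014]
stripe_right 0.38 [ 0.665 -0.027 -0.001]
tube_block 0.63 [ 0.664 -0.027  0.001]
side stripe 39 yaw 3.2 y [-0.0814  0.0303] x 0.7025 0.7102 mid x 0.7065
stripe_left 0.86 [0.711 0.039 0.019]
stripe_right 0.97 [ 0.713 -0.093  0.017]
tube_block 0.73 [ 0.66  -0.026  0.001]
[0.07302396 2.94895889 0.05922367]
```

View pics/s3.png

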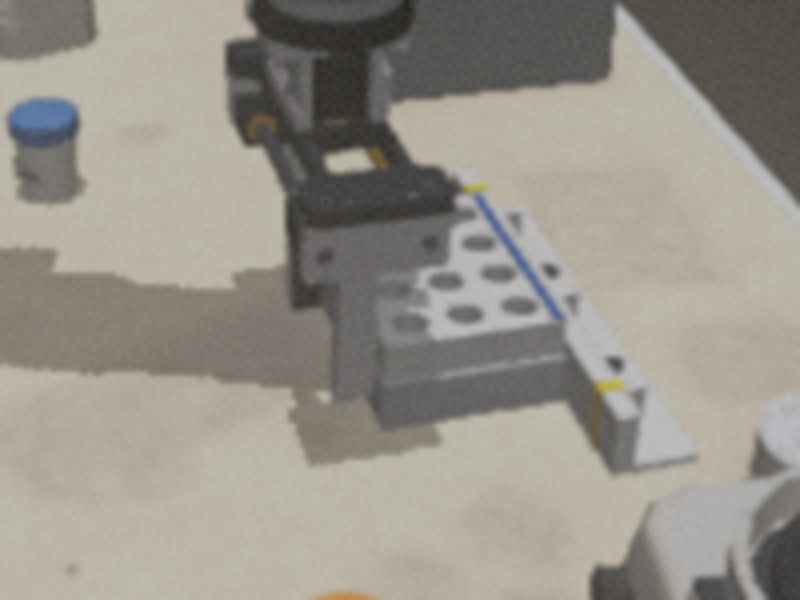

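Request:
{"method": "apply_moves", "body": {"increments": [[[0.5, 0, 0, 0, 0, 0], [1, 0, 0, 0, 0, 0], [1, 0, 0, 0, 0, 0.1], [1, 0, 0, 0, 0, 0.2], [1, 0, 0, 0, 0, 0.3], [1, 0, 0, 0, 0, 0.3]]]}}

```text
clock: 12.3
ee_pos: [0.6062, -0.0276, 0.028]
orientation: [-3.139, 0.019, 0.019]
ft_force: [-17.2, -1.0, 13.5]
grip_width: 0.0801
grasp_force: 8.5
```

```bash
python3 -c "
from h import *
s=readout.read_state();print(s['torque'],s['ft_force'],np.degrees(s['orientation']),s['ee_pos'])"
```

```text
[0.53756642 3.75876581 0.81920249] [-17.24251851  -0.99834318  13.51138395] [-179.85787354    1.06962391    1.1113832 ] [ 0.6062398  -0.02755576  0.02798163]
```

Request:
{"method": "apply_moves", "body": {"increments": [[[0, 0, 0, 0, 0, -0.1], [0, 0, 0, 0, 0, -0.2], [0, 0, 0, 0, 0, -0.3], [0, 0, 0, 0, 0, -0.4], [0, 0, 0, 0, 0, -0.5], [0, 0, 0, 0, 0, -0.6], [0, 0, 0, 0, 0, -0.6]]]}}

```text
clock: 12.88
ee_pos: [0.6061, -0.0282, 0.0279]
orientation: [-3.138, 0.018, 0.077]
ft_force: [-16.1, 1.2, 13.4]
grip_width: 0.0797
grasp_force: 8.5
```

```bash
python3 -c "
from h import *
s=readout.read_state();print(s['torque'],s['ft_force'],np.degrees(s['orientation']),s['ee_pos'])"
```

```text
[-0.40392056  3.67293855 -0.82626226] [-16.13262682   1.22948903  13.44613903] [-179.79309908    1.05375062    4.40013616] [ 0.60613885 -0.02816819  0.02790848]
```

Request:
{"method": "apply_moves", "body": {"increments": [[[0, 0, 0, 0, 0, 0.1], [0, 0, 0, 0, 0, 0.2], [0, 0, 0, 0, 0, 0.3], [0, 0, 0, 0, 0, 0.3], [0, 0, 0, 0, 0, 0.3]]]}}

```text
clock: 13.3
ee_pos: [0.6074, -0.0278, 0.0278]
orientation: [-3.139, 0.016, 0.048]
ft_force: [-14.8, -0.0, 9.4]
grip_width: 0.08
grasp_force: 7.3
```

```bash
python3 -c "
from h import *
s=readout.read_state();print(s['torque'],s['ft_force'],np.degrees(s['orientation']),s['ee_pos'])"
```

```text
[-0.0290186   3.1900952  -0.12805046] [-14.78087748  -0.03170987   9.41233624] [-179.84301064    0.92666426    2.73355055] [ 0.60739105 -0.02782026  0.02782831]
```

Request:
{"method": "apply_moves", "body": {"increments": [[[-3, 0, 0, 0, 0, 0], [-7, 0, 0, 0, 0, 0], [-12, 0, 0, 0, 0, 0], [-20, 0, 0, 0, 0, 0], [-30, 0, 0, 0, 0, 0], [-40, 0, 0, 0, 0, 0], [-40, 0, -20, 0, 0, 0], [-40, 0, -50, 0, 0, 0], [-40, 0, -85, 0, 0, 0], [-40, 0, -120, 0, 0, 0], [-40, 0, -150, 0, 0, 0], [-40, 0, -170, 0, 0, 0], [-40, 0, -170, 0, 0, 0]]]}}

```text
clock: 14.38
ee_pos: [0.579, -0.0309, 0.2035]
orientation: [3.141, -0.01, 0.048]
ft_force: [-0.8, 0.1, 0.5]
grip_width: 0.0802
grasp_force: 0.0
```

Run:
```python
from h import *
s=readout.read_state();print(s['clock'],s['ee_pos'],s['ft_force'])
p,E=shot('wrist'); save(p,'w4')
C=cloud(p,E); C=C[p['depth']>0].reshape(-1,3); B=block(C,(.663,-.028)); print(len(B),rect(B),np.median(B[:,2]))
q,E=shot('side')
for k in ['cup_blue','cup_orange','timer','tube_block','fence']:
    for o in tip_of(k,q)[:1]: print(k,w(E,o['point']).round(3))
```

```text
14.3833 [ 0.57896033 -0.03091002  0.20351791] [-0.75220633  0.05228903  0.48137646]
8747 (array([663.7, -26.2]), array([ 91.9, 127. ]), 2.71) 0.04958186979281676
cup_blue [0.484 0.18  0.003]
cup_orange [ 0.56  -0.272 -0.004]
timer [ 0.448 -0.267 -0.002]
tube_block [ 0.665 -0.026 -0.002]
fence [ 0.712 -0.031 -0.002]
```

View pics/w4.png

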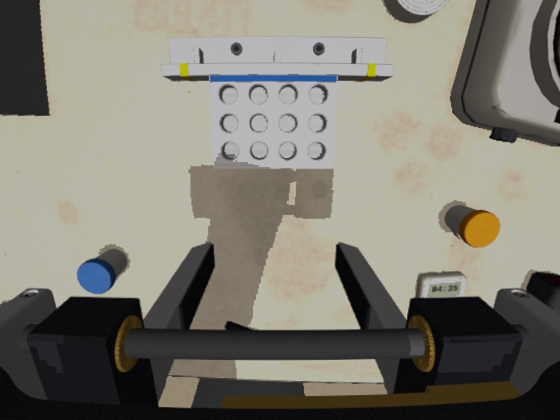

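The block's stripe (rows 76–80, columns 210–336) lies along the fence front. It sits between the yellow bands at columns 184 and 371, and the cups and timer have not moved.

```bash
python3 -c "
from bench import workorder
print(workorder.finish_job())"
```

```text
the job is handed in; nothing more can be done
None
```

The block was walked round and pushed home with its blue-striped side flat against the fence, between the yellow bands; the cups and timer measured unmoved, and the job was handed in after about 14.5 s on the robot's clock.

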